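Find the rocking jar cover and press it home

TASK

One of the four gold jar covers in the make-up tray is not seated, though they all look alike: press the covers near their rims until you find the one that rocks, letting it visibly tip, then push that one straight down in the middle until it is fully home and sits level. Only touch and press the covers, never lift or shift one, and leave the lipstick, the bottle and the compact standing beside the tray where they are.

Things in the scene. Friction and masses are not known exactly. Their poses are not given: they have to be found in the camera images.
- cover_p_top (a point): top centre of one of four identical round ribbed gold jar covers, 72 mm across, 22 mm tall, flat-topped, z axis up. All four tops start level, 48.5 mm above the bench (the jars differ in height): looks and height do not tell the loose one, and which one is loose, and which cover is where, varies. A firm cover rests on a ring 57 mm across and does not give to a press near its rim
- cover_q_top (a point): top centre of one of four identical round ribbed gold jar covers, 72 mm across, 22 mm tall, flat-topped, z axis up. All four tops start level, 48.5 mm above the bench (the jars differ in height): looks and height do not tell the loose one, and which one is loose, and which cover is where, varies. A firm cover rests on a ring 57 mm across and does not give to a press near its rim
- cover_r_top (a point): top centre of one of four identical round ribbed gold jar covers, 72 mm across, 22 mm tall, flat-topped, z axis up. All four tops start level, 48.5 mm above the bench (the jars differ in height): looks and height do not tell the loose one, and which one is loose, and which cover is where, varies. A firm cover rests on a ring 57 mm across and does not give to a press near its rim
- cover_s_top (a point): top centre of one of four identical round ribbed gold jar covers, 72 mm across, 22 mm tall, flat-topped, z axis up. All four tops start level, 48.5 mm above the bench (the jars differ in height): looks and height do not tell the loose one, and which one is loose, and which cover is where, varies. A firm cover rests on a ring 57 mm across and does not give to a press near its rim
- tray: fixed black make-up tray with aluminium edges, 250 x 250 mm, walls 32 mm high including the edging, holding the four jars at (+-50, +-50) mm from its centre along its own x and y axes; origin at the centre of its underside, on the bench; z up
- lipstick_mid (a point): bystander: open red lipstick in a black case, standing, 22 mm across, 69 mm tall; the point is its centre, half-way up
- foundation_mid (a point): bystander: skin-coloured foundation bottle with black cap, standing, 38 mm across, 85 mm tall; the point is its centre, half-way up
- compact_mid (a point): bystander: closed round powder compact, magenta top, lying flat, 68 mm across, 15 mm tall; the point is its centre, half-way up
- cover_p: the cover of cover_p_top; origin 22 mm under its top. If loose, it balances on a stiff 10 mm plug: a 1 to 4 N press 20 to 30 mm off its centre tips that side down 3 to 7 mm (0.28 rad) and it levels when let go; pressed in the middle with over 9 N it sinks 7 mm to a hard stop and stays (top at 41.5 mm). 60 g, kept in place by a 15 mm skirt round the jar
- cover_q: the cover of cover_q_top; origin 22 mm under its top. If loose, it balances on a stiff 10 mm plug: a 1 to 4 N press 20 to 30 mm off its centre tips that side down 3 to 7 mm (0.28 rad) and it levels when let go; pressed in the middle with over 9 N it sinks 7 mm to a hard stop and stays (top at 41.5 mm). 60 g, kept in place by a 15 mm skirt round the jar
- cover_r: the cover of cover_r_top; origin 22 mm under its top. If loose, it balances on a stiff 10 mm plug: a 1 to 4 N press 20 to 30 mm off its centre tips that side down 3 to 7 mm (0.28 rad) and it levels when let go; pressed in the middle with over 9 N it sinks 7 mm to a hard stop and stays (top at 41.5 mm). 60 g, kept in place by a 15 mm skirt round the jar
- cover_s: the cover of cover_s_top; origin 22 mm under its top. If loose, it balances on a stiff 10 mm plug: a 1 to 4 N press 20 to 30 mm off its centre tips that side down 3 to 7 mm (0.28 rad) and it levels when let go; pressed in the middle with over 9 N it sinks 7 mm to a hard stop and stays (top at 41.5 mm). 60 g, kept in place by a 15 mm skirt round the jar
Things that resemble listed ones, but are neither listed nor needed, are in the scene too. Leave any green or grey look-alike of the cover_s alone.

How it is judged:
By the outcome, as a careful person would: the job done as asked, in the order asked, and still so for the second after the job is handed in, with the robot touching nothing.
It also fails if it takes over 51 s, if anything falls off the work surface, if the arm or the gripper's body presses on something with over 40 N, if the wrist force passes 120 N, or if a joint passes its speed limit or range.

ROBOT

A 7-joint arm with a two-finger parallel gripper is mounted at the origin on the work surface. World frame = base frame: x ahead of the robot, y to its left, z up, the work surface at z = 0. Lengths are in m, angles in rad, forces in N, time in s.
With the tool pointing down it reaches from about 0.425 to 1.025 m from the base axis. Payload 9.4 kg.
Tool frame: the origin (TCP) lies on the mounting face of the last link; the fingertips stand 186 mm ahead of it and the grasp point (between the pads) lies 167 mm ahead of it; y points along the fingers, x is the direction in which the jaws open and shut, and the axes are right-handed (so a half turn about y gives the same grasp; the last joint's range is limited). The gripper opens to 93 mm and grips with 3 to 60 N. Pads are 15 mm wide; open, the fingers measure 128 mm over their backs; the gripper's body (75 mm by 188 mm) begins 65 mm behind the grasp point.
Start: joints at [1.093, 0.599, -0.003, 1.599, 0.002, 0.943, -0.08], TCP at [0.283, -0.668, 0.405] pointing down, gripper open.
Joint ranges: [-2.57, 2.57], [-0.35, 1.97], [-1.29, 1.29], [0.11, 2.56], [-1.05, 4.19], [0.11, 1.86], [-2.63, 2.63]. Speed limits (rad/s): [2.22, 2.22, 3.01, 3.01, 3.14, 3.14, 3.14].

INTERFACE

Orientations are given as a 3x3 rotation matrix whose columns are the frame's x, y, z axes.
In Python, from rig import * gives the robot as it stands. Calls block until the motion is done:
- move_pose(position, orientation): joint-space move of the TCP to a pose.
- line_to(position, rotation=None, feed=0.15, contact_N=None): straight line of the TCP; rotation=None keeps the orientation; feed is the mean speed in m/s. With contact_N (N) it stops when the force on the tool has changed by that much, and returns True; else False.
- move_j(angles): joint-space move.
- ungrasp() and grasp(force=None): open the fingers fully, or close them until they stop; force is the grip in N (None keeps the last).
- dwell(seconds).
- solve_ik(position, orientation): joint angles nearest the present ones, or None.
- read_state(): the state.
- get_image(name): name is "scene" or "top" or "wrist"; returns a dict with "pixels" (384x512x3 uint8, blue, green, red), "camera_matrix" (3x3 intrinsics, pixels), "distortion" ([k1, k2, p1, p2, k3] as OpenCV has them; the pictures are not rectified), "camera_from_world" (4x4, takes a point from world to camera coordinates). Camera axes: x right, y down, z forward; pixel columns grow to the right and rows downward; lengths in m; the calibration is good to about 2 mm. A picture is of the moment at which its call begins. There is no depth.
A pose or a line that the arm cannot do raises MotionError and nothing moves.
- close_job(): hands the job in, once; it reports no verdict.
The state is a dict: "time": time; "qpos": joint angles; "joint_vel": joint speeds; "joint_torque": joint torques, N m; "tcp_pos": TCP position; "tool_rot": TCP orientation; "force": force on the tool from outside, world axes, zero at the start; "torque": the same for the moment, N m; "gripper_width": finger opening in m.
Only numpy, scipy, OpenCV 4.12 (cv2) and the standard library are available. Lean on these libraries where they do the work, as an engineer would, in place of code of your own. Each camera call takes 0.05 s, during which the arm holds its last target.

## Working session

There is one attempt and no reset: what is moved stays moved. The work goes in short steps, each a Python script; the robot and the scene stay as the last script left them, time stands still between calls to the robot, and variables do not carry over. Pictures are saved under pics/ and viewed, and the job is handed in when it is done.

```bash
ls; mkdir -p pics; python3 - <<'E'
from rig import *
import cv2
for n in ("scene","top","wrist"):
    d=get_image(n); cv2.imwrite(f"pics/a_{n}.png",d["pixels"]); print(n,d["camera_matrix"].tolist(),d["distortion"],d["camera_from_world"].round(4).tolist())
s=read_state(); print({k:s[k] for k in ("time","tcp_pos","tool_rot","force","gripper_width")})
E
```

```text
pics
scene [[373.47607339572335, 0.0, 253.22752380048357], [0.0, 373.47607339572335, 190.6498227792296], [0.0, 0.0, 1.0]] [-0.0970611  0.         0.         0.         0.       ] [[-0.6884, 0.7251, 0.0156, 0.342], [0.503, 0.4929, -0.71, -0.3293], [-0.5225, -0.4809, -0.7041, 1.3396], [0.0, 0.0, 0.0, 1.0]]
top [[410.9028706774727, 0.0, 248.52829925907443], [0.0, 410.9028706774727, 184.21133093580008], [0.0, 0.0, 1.0]] [-0.04402794  0.          0.          0.          0.        ] [[0.0093, -0.9999, -0.0106, 0.0843], [-0.981, -0.0071, -0.1936, 0.6278], [0.1935, 0.0122, -0.981, 1.0354], [0.0, 0.0, 0.0, 1.0]]
wrist [[341.5360390340168, 0.0, 249.26151640633577], [0.0, 341.5360390340168, 191.81220353995414], [0.0, 0.0, 1.0]] [-0.05534185  0.          0.          0.          0.        ] [[0.3897, -0.9209, -0.0013, -0.7234], [-0.8886, -0.3764, 0.262, -0.0303], [-0.2418, -0.101, -0.9651, 0.3913], [0.0, 0.0, 0.0, 1.0]]
{'time': 0.15, 'tcp_pos': array([ 0.28281277, -0.66739575,  0.40405037]), 'tool_rot': array([[ 3.90217313e-01, -5.89361912e-04,  9.20722597e-01],
       [-9.20722005e-01,  1.05276089e-03,  3.90217736e-01],
       [-1.19928021e-03, -9.99999272e-01, -1.31832957e-04]]), 'force': array([-0.25237059,  0.07645009, -0.34295089]), 'gripper_width': 0.09284294355634339}
```

View pics/a_scene.png

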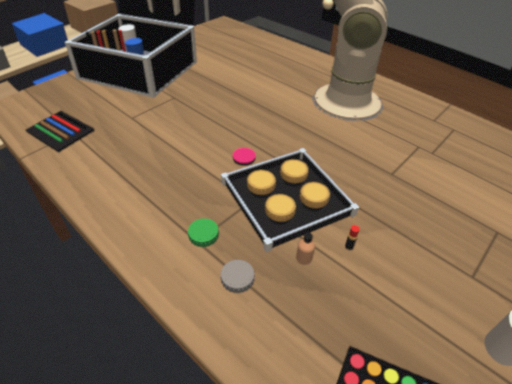

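View pics/a_top.png

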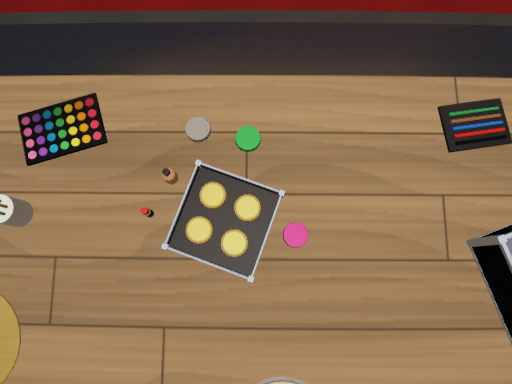

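View pics/a_wrist.png

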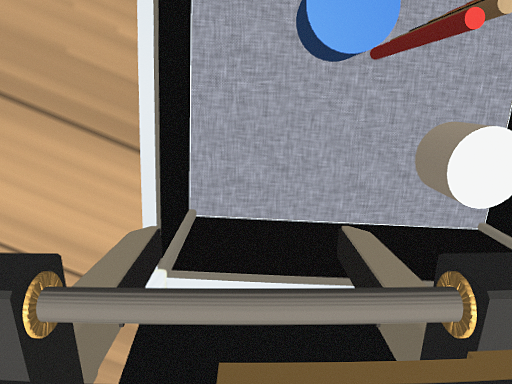

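```bash
cat > h.py <<'E'
import numpy as np, cv2
def ray(d,uv):
    T=d["camera_from_world"]; p=cv2.undistortPoints(np.array(uv,float).reshape(-1,1,2),d["camera_matrix"],d["distortion"]).reshape(-1,2)
    dirs=np.c_[p,np.ones(len(p))]@T[:3,:3]; c=-T[:3,:3].T@T[:3,3]; return c,dirs
def onplane(d,uv,z):
    c,r=ray(d,uv); return c+r*((z-c[2])/r[:,2])[:,None]
def proj(d,P):
    T=d["camera_from_world"]; r,_=cv2.Rodrigues(T[:3,:3]); return cv2.projectPoints(np.array(P,float),r,T[:3,3],d["camera_matrix"],d["distortion"])[0].reshape(-1,2)
E
python3 - <<'E'
from rig import *
from h import *
for n,box in (("top",(160,160,290,280)),("scene",(220,150,360,240))):
    d=get_image(n); im=d["pixels"]; hsv=cv2.cvtColor(im,cv2.COLOR_BGR2HSV)
    x0,y0,x1,y1=box
    lo=np.array((15,100,140)) 
    m=cv2.inRange(hsv,(12,100,150),(35,255,255)); k=np.zeros_like(m);k[y0:y1,x0:x1]=255
    # restrict to the tray's interior
    cor={"top":[(199,163),(281,193),(250,277),(166,246)],"scene":[(303,155),(354,207),(268,240),(226,178)]}[n]
    k=np.zeros_like(m);cv2.fillConvexPoly(k,np.int32(cor),255);k=cv2.erode(k,np.ones((9,9)))
    m=m&k
    for c in cv2.findContours(m,cv2.RETR_EXTERNAL,cv2.CHAIN_APPROX_NONE)[0]:
        if cv2.contourArea(c)<100: continue
        e=cv2.minEnclosingCircle(c); M=cv2.moments(c); uv=(M['m10']/M['m00'],M['m01']/M['m00'])
        print(n,np.round(uv,1),round(e[1],1),M['m00'],onplane(d,[uv],.0485).round(4))
    print("corners",onplane(d,cor,.032).round(4).tolist(), onplane(d,cor,.032).mean(0))
    w=im[y0-10:y1+10,x0-10:x1+10]; cv2.imwrite(f"pics/b_{n}.png",cv2.resize(w,None,fx=4,fy=4,interpolation=cv2.INTER_CUBIC))
E
```

```text
top [233.9 242.6] 13.8 546.5 [[0.4727 0.1269 0.0485]]
top [198.5 229.6] 13.7 530.0 [[0.5061 0.2211 0.0485]]
top [246.9 207.4] 13.3 519.5 [[0.5666 0.0933 0.0485]]
top [212.2 194.6] 13.3 504.5 [[0.6005 0.1873 0.0485]]
corners [[0.692, 0.2281, 0.032], [0.6091, 0.001, 0.032], [0.384, 0.0837, 0.032], [0.4627, 0.3093, 0.032]] [0.53696691 0.15551786 0.032     ]
scene [280.2 204.9] 14.6 471.0 [[0.6045 0.1905 0.0485]]
scene [314.7 192.1] 14.2 419.0 [[0.5107 0.224  0.0485]]
scene [261.6 180.3] 13.3 341.0 [[0.572  0.1001 0.0485]]
scene [295.1 169.5] 12.7 286.0 [[0.479  0.1352 0.0485]]
corners [[0.3988, 0.1015, 0.032], [0.4692, 0.3176, 0.032], [0.6939, 0.2324, 0.032], [0.6183, 0.0154, 0.032]] [0.54504954 0.16673166 0.032     ]
```

View pics/b_top.png

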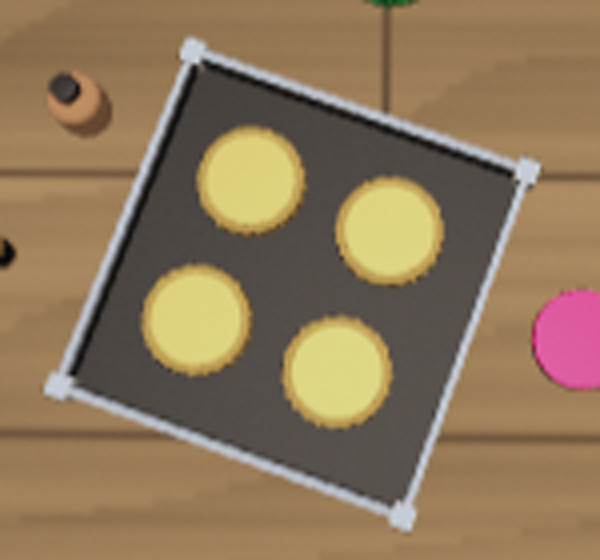

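View pics/b_scene.png

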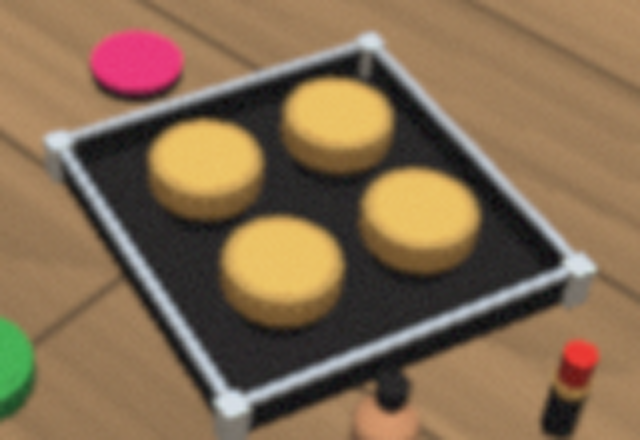

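```bash
cat >> h.py <<'E'
C0=np.array([.5365,.1563]); yaw=np.arctan2(-.0338,.0944)
ex=np.array([np.cos(yaw),np.sin(yaw)]); ey=np.array([-ex[1],ex[0]])
COV=[C0-.05*ex-.05*ey, C0-.05*ex+.05*ey, C0+.05*ex+.05*ey, C0+.05*ex-.05*ey]
az=np.arctan2(C0[1],C0[0]); zd=np.array([-np.sin(az),np.cos(az)])
R=np.array([[np.cos(az),0,-np.sin(az)],[np.sin(az),0,np.cos(az)],[0,-1,0]])
L=.186
def P(xy,z): return [xy[0],xy[1],z+L]
E
python3 - <<'E'
from rig import *
from h import *
print(np.round(COV,4).tolist(), np.linalg.det(R))
s=read_state(); p=s["tcp_pos"]
line_to([p[0],p[1],.46],feed=.3)
p0=COV[0]-.026*zd
move_pose(P(p0,.13),R); print(read_state()["time"])
grasp(10)
s=read_state(); print(s["time"],s["tcp_pos"],s["tool_rot"].round(3),s["force"],s["gripper_width"],s["qpos"])
for n in("scene","wrist","top"): cv2.imwrite(f"pics/c_{n}.png",get_image(n)["pixels"])
E
```

```text
[[0.4726, 0.1261], [0.5063, 0.2202], [0.6004, 0.1865], [0.5667, 0.0924]] 1.0
3.425
4.875 [0.47984989 0.1011195  0.31599683] [[ 0.96  0.   -0.28]
 [ 0.28  0.    0.96]
 [ 0.   -1.   -0.  ]] [ 0.60124252 -0.34123578  0.01129783] 0.0007533394958650708 [ 0.0316259   0.49694791 -0.49062283  2.19021141  0.44455576  0.54960136
 -0.50971306]
```

View pics/c_scene.png

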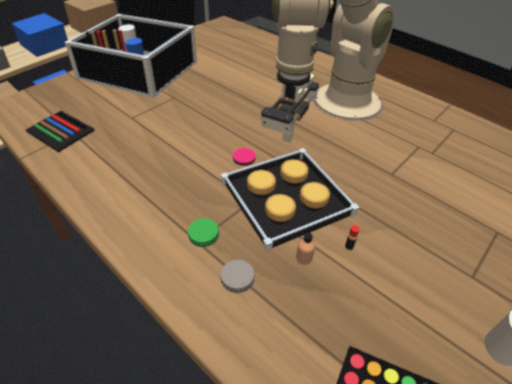

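View pics/c_wrist.png

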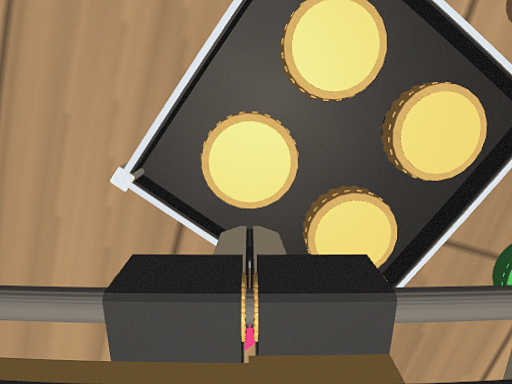

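```bash
python3 - <<'E'
from rig import *
from h import *
d=get_image("wrist"); im=d["pixels"]; 
m=cv2.inRange(cv2.cvtColor(im,cv2.COLOR_BGR2HSV),(15,60,190),(35,200,255)); m[245:]=0
for c in cv2.findContours(m,cv2.RETR_EXTERNAL,cv2.CHAIN_APPROX_NONE)[0]:
    if cv2.contourArea(c)<2500: continue
    e=cv2.fitEllipse(c); print(e, onplane(d,[e[0]],.0485).round(4))
print(proj(d,[[*c,.0485] for c in COV]).round(1))
print(im[160,250], onplane(d,[(252,230)],.13))
E
```

```text
((353.2966613769531, 222.12896728515625), (53.69988250732422, 94.94962310791016), 87.2052230834961) [[0.5628 0.1061 0.0485]]
((249.2891387939453, 160.28985595703125), (93.68984985351562, 95.31237030029297), 89.86962127685547) [[0.4718 0.13   0.0485]]
((439.2509460449219, 131.455810546875), (87.9315185546875, 100.14702606201172), 35.560935974121094) [[0.5993 0.1898 0.0485]]
((334.6322937011719, 46.48622131347656), (101.4085464477539, 104.53793334960938), 52.3819465637207) [[0.5057 0.2221 0.0485]]
[[248.8 165.7]
 [334.5  49.5]
 [438.9 136.2]
 [351.7 239.2]]
[147 236 242] [[0.47943394 0.10877483 0.13      ]]
```

```bash
sed -i 's/C0=np.array.*/C0=np.array([.5362,.158])/' h.py; cat >> h.py <<'E'
def probe(rig,i,tag,off=.026,N=3.0):
    xy=COV[i]-off*zd
    rig.line_to(P(xy,.062),feed=.12); rig.dwell(.1)
    f0=rig.read_state()["force"]
    hit=rig.line_to(P(xy,.040),feed=.012,contact_N=N)
    s=rig.read_state(); print(i,"hit",hit,"tip z",round(s["tcp_pos"][2]-L,4),"dF",(s["force"]-f0).round(2),"t",round(s["time"],2))
    cv2.imwrite(f"pics/{tag}_{i}.png",rig.get_image("scene")["pixels"][110:260,190:390].repeat(4,0).repeat(4,1))
    cv2.imwrite(f"pics/{tag}_{i}w.png",rig.get_image("wrist")["pixels"])
    return s["tcp_pos"][2]-L
E
python3 - <<'E'
import rig
from h import *
xy=COV[0]-.026*zd
rig.line_to(P(xy,.08),R,feed=.15)
probe(rig,0,"p")
E
```

```text
Traceback (most recent call last):
  File "h.py", line 10, in <module>
    ex=np.array([np.cos(yaw),np.sin(yaw)]); ey=np.array([-ex[1],ex[0]])
                        ^^^
NameError: name 'yaw' is not defined
```

```bash
sed -i 's/^C0=np.array.*/C0=np.array([.5362,.158]); yaw=np.arctan2(-.0338,.0944)/' h.py
python3 - <<'E'
import rig
from h import *
print(np.round(COV,4).tolist())
xy=COV[0]-.026*zd
rig.line_to(P(xy,.08),R,feed=.15)
probe(rig,0,"p")
E
```

```text
[[0.4723, 0.1278], [0.506, 0.2219], [0.6001, 0.1882], [0.5664, 0.0941]]
0 hit True tip z 0.0488 dF [-0.62 -0.03  8.07] t 7.07
```

View pics/p_0.png

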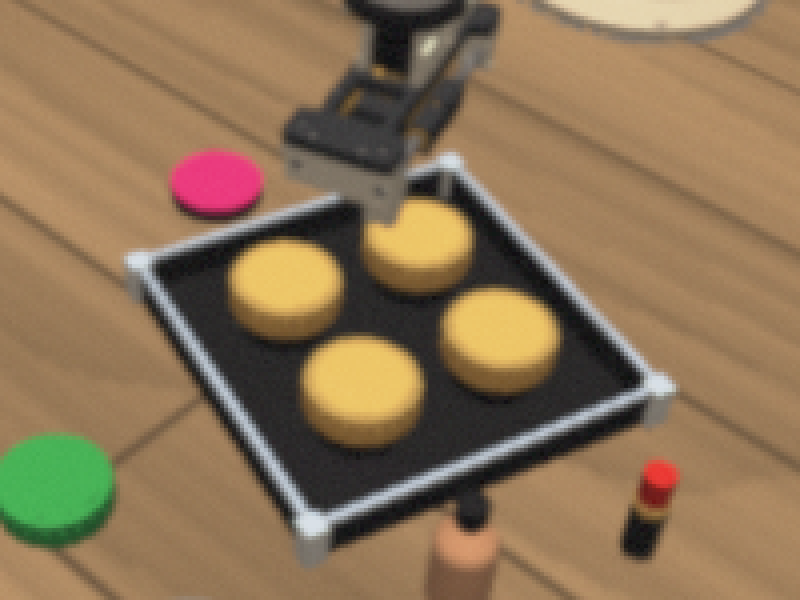

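View pics/p_0w.png

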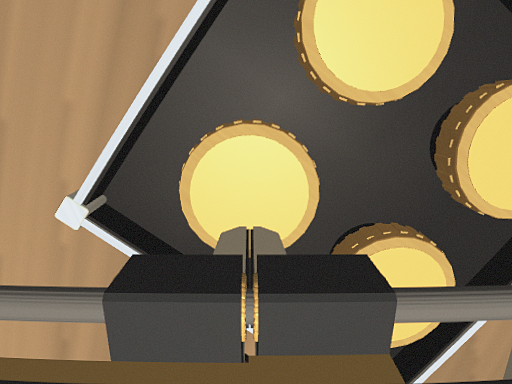

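Cover 0 took 8 N at z = 48.8 mm with no give, and the picture shows it level at about (418,240) of the crop, so it is firm. Next covers.

```bash

python3 - <<'E'
import rig
from h import *
rig.line_to(P(COV[0]-.026*zd,.07),feed=.1)
for i in (1,2,3):
    rig.line_to(P(COV[i]-.026*zd,.07),feed=.15)
    z=probe(rig,i,"p",N=2.5)
    if z<.0465: break
    if i<3: rig.line_to(P(COV[i]-.026*zd,.07),feed=.1)
E
```

```text
1 hit True tip z 0.0488 dF [ 0.03 -0.39  6.49] t 9.81
2 hit True tip z 0.0488 dF [-0.3   0.05  5.4 ] t 12.55
3 hit True tip z 0.045 dF [ 1.16 -1.2   4.01] t 15.46
```

View pics/p_3.png

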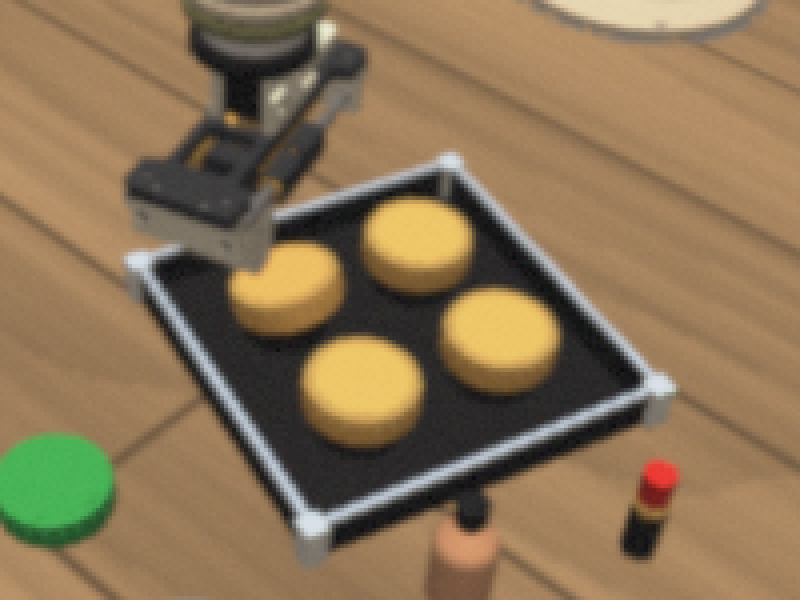

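View pics/p_3w.png

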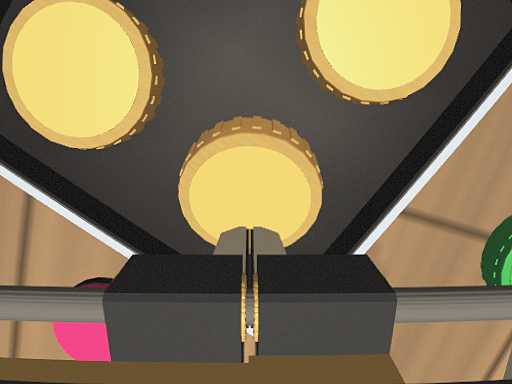

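```bash

python3 - <<'E'
import rig
from h import *
def st(l):
    s=rig.read_state(); print(l,round(s["tcp_pos"][2]-L,4),s["force"].round(2),round(s["time"],2))
st("held")
p=rig.read_state()["tcp_pos"]
h=rig.line_to(P(COV[3]-.026*zd,.0437),feed=.006,contact_N=1.5); rig.dwell(.3); st(h)
cv2.imwrite("pics/q_3w.png",rig.get_image("wrist")["pixels"])
rig.line_to(P(COV[3]-.026*zd,.075),feed=.06)
rig.line_to(P(COV[3]-.06*zd,.10),feed=.12)
rig.dwell(.3); st("up")
d=rig.get_image("wrist"); im=d["pixels"]; cv2.imwrite("pics/r_w.png",im)
cv2.imwrite("pics/r_s.png",rig.get_image("scene")["pixels"][110:260,190:390].repeat(4,0).repeat(4,1))
m=cv2.inRange(cv2.cvtColor(im,cv2.COLOR_BGR2HSV),(15,60,190),(35,200,255)); m[270:]=0
for c in cv2.findContours(m,cv2.RETR_EXTERNAL,cv2.CHAIN_APPROX_NONE)[0]:
    if cv2.contourArea(c)<2500: continue
    e=cv2.fitEllipse(c); print(e, onplane(d,[e[0]],.0485).round(4))
print(proj(d,[[*c,.0485] for c in COV]).round(1), proj(d,[P(COV[3]-.06*zd,.1-L)]))
E
```

```text
held 0.045 [ 0.59 -0.63  1.73] 15.56
True 0.0446 [-0.4  -0.26  6.07] 16.07
up 0.0997 [ 0.82  0.08 -0.16] 17.57
((250.53292846679688, 118.61735534667969), (111.72908782958984, 113.59268188476562), 177.5632781982422) [[0.5659 0.0961 0.0485]]
((351.06683349609375, 18.568140029907227), (46.38053512573242, 118.85090637207031), 89.76493835449219) [[0.6062 0.1691 0.0485]]
((116.39244079589844, 35.574676513671875), (87.47541809082031, 123.02015686035156), 93.02255249023438) [[0.4746 0.121  0.0485]]
[[ 114.9   22.8]
 [ 210.8 -132.7]
 [ 352.3  -18.3]
 [ 250.5  122.1]] [[250.27443459 244.2378583 ]]
```

View pics/r_w.png

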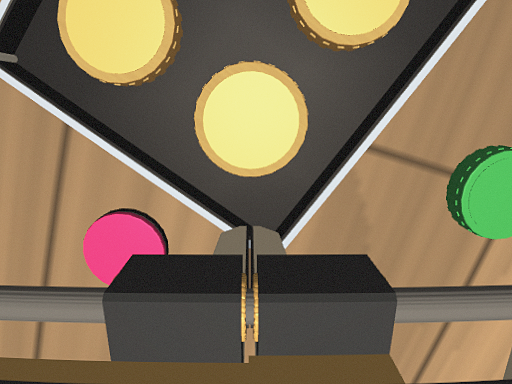

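View pics/q_3w.png

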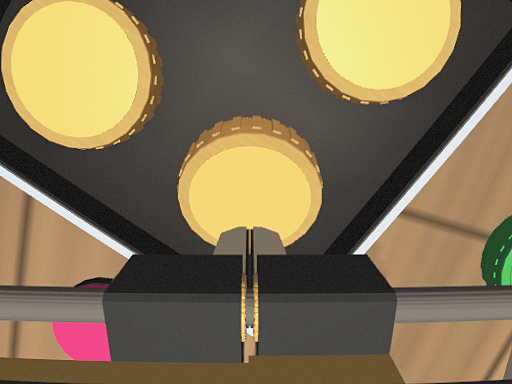

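View pics/r_s.png

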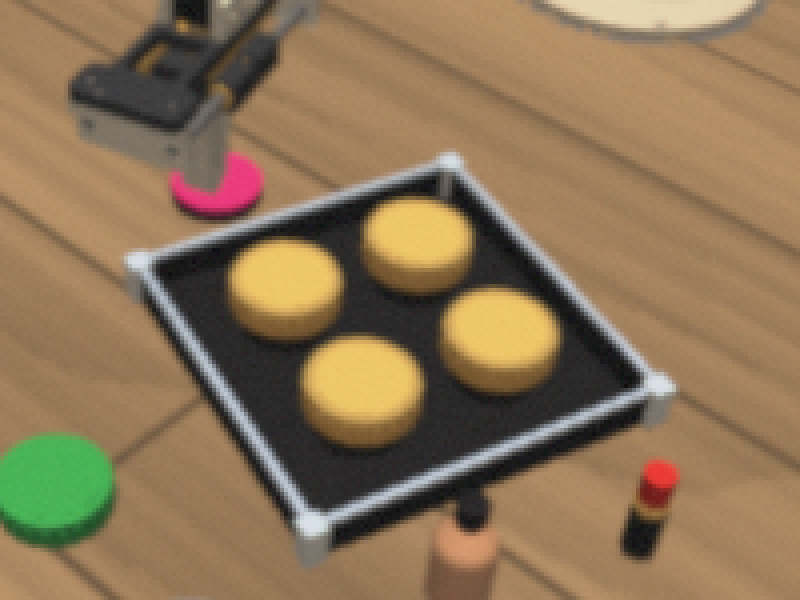

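Cover 3 tipped visibly and then levelled when released (wrist picture: round and level at (250,119)). Pressing its middle now.

```bash

python3 - <<'E'
import rig
from h import *
c=np.array([.5661,.0953])
def st(l):
    s=rig.read_state(); print(l,round(s["tcp_pos"][2]-L,4),s["force"].round(2),s["torque"].round(2),round(s["time"],2))
rig.line_to(P(c,.065),feed=.12); rig.dwell(.1)
h=rig.line_to(P(c,.0395),feed=.01,contact_N=20); st(h); rig.dwell(.3); st("held")
cv2.imwrite("pics/s_w.png",rig.get_image("wrist")["pixels"])
E
```

```text
True 0.042 [-1.2  -0.03  5.93] [-0.04  0.05 -0.01] 20.64
held 0.042 [-0.77  0.08  5.43] [-0.11  0.05  0.01] 20.94
```

View pics/s_w.png

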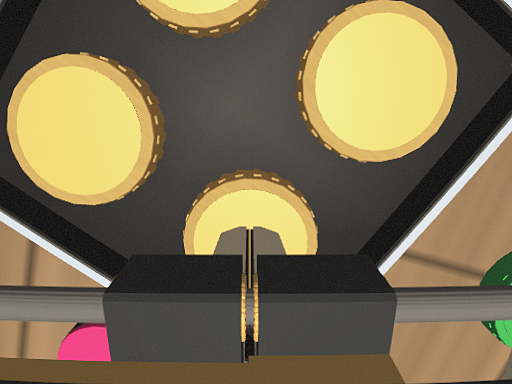

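```bash

python3 - <<'E'
import rig
from h import *
c=np.array([.5661,.0953])
def st(l):
    s=rig.read_state(); print(l,round(s["tcp_pos"][2]-L,4),s["force"].round(2),round(s["time"],2))
h=rig.line_to(P(c,.0385),feed=.008,contact_N=18); st(h); rig.dwell(.4); st("held")
rig.line_to(P(c,.075),feed=.06)
rig.line_to(P(c-.066*zd,.11),feed=.12); rig.dwell(.3); st("up")
d=rig.get_image("wrist"); im=d["pixels"]; cv2.imwrite("pics/t_w.png",im)
cv2.imwrite("pics/t_s.png",rig.get_image("scene")["pixels"][110:260,190:390].repeat(4,0).repeat(4,1))
m=cv2.inRange(cv2.cvtColor(im,cv2.COLOR_BGR2HSV),(15,60,190),(35,200,255)); m[270:]=0
for k in cv2.findContours(m,cv2.RETR_EXTERNAL,cv2.CHAIN_APPROX_NONE)[0]:
    if cv2.contourArea(k)<2500: continue
    e=cv2.fitEllipse(k); print(e, onplane(d,[e[0]],.0415).round(4))
E
```

```text
True 0.042 [-1.09 -0.    6.51] 21.23
held 0.042 [-0.06 -0.06  7.2 ] 21.63
up 0.1098 [0.14 0.08 0.08] 23.42
((250.5413055419922, 109.90776062011719), (104.46981811523438, 106.440185546875), 179.6952362060547) [[0.5659 0.0959 0.0415]]
((347.22918701171875, 16.060806274414062), (39.8802490234375, 111.31778717041016), 89.92768859863281) [[0.6082 0.1697 0.0415]]
((121.83610534667969, 32.19840621948242), (79.71539306640625, 118.38915252685547), 91.99163818359375) [[0.4722 0.1201 0.0415]]
```

View pics/t_w.png

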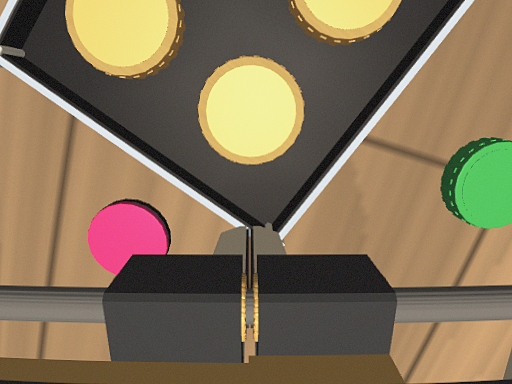

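View pics/t_s.png

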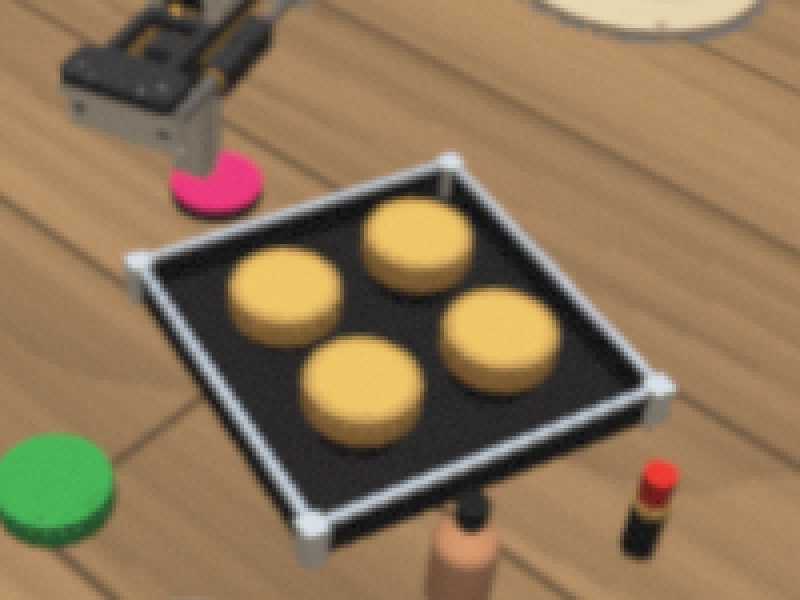

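```bash

python3 - <<'E'
import rig
from h import *
c=np.array([.5661,.0956])
def st(l):
    s=rig.read_state(); print(l,round(s["tcp_pos"][2]-L,5),s["force"].round(2),round(s["time"],2))
rig.line_to(P(c,.055),feed=.12); rig.dwell(.1)
h=rig.line_to(P(c,.0390),feed=.012,contact_N=2.5); st(h); rig.dwell(.1); st("touch")
# sustained firm press: step the target down while force stays moderate
for z in (.0413,.0408,.0403,.0398,.0393):
    h=rig.line_to(P(c,z),feed=.006,contact_N=22); st((z,h))
    if rig.read_state()["force"][2]>18: break
rig.dwell(.3); st("held")
rig.line_to(P(c,.075),feed=.06)
rig.line_to(P(c-.066*zd,.12),feed=.15); rig.dwell(.3); st("up")
cv2.imwrite("pics/u_s.png",rig.get_image("scene")["pixels"][110:260,190:390].repeat(4,0).repeat(4,1))
E
```

```text
True 0.04196 [ 0.35 -0.2   6.22] 25.48
touch 0.04197 [0.02 0.83 6.05] 25.58
(0.0413, False) 0.04197 [-1.55 -0.16 10.38] 25.83
(0.0408, False) 0.0419 [-3.73 -1.09 15.07] 26.08
(0.0403, False) 0.04189 [-4.95 -1.11 21.19] 26.33
held 0.04189 [-4.79 -1.42 21.68] 26.63
up 0.11962 [-0.63  0.75 -0.43] 28.34
```

View pics/u_s.png

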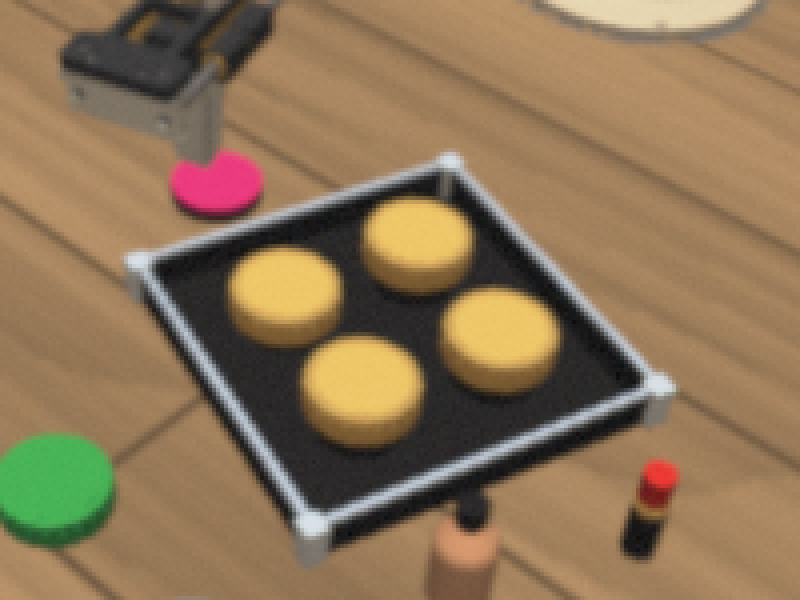

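The cover holds against its hard stop: under 21 N the tip stayed at 41.9 mm, 6.9 mm below the firm tops. The picture shows it level at (285,297), with the lipstick, the bottle, the compact and the other covers unmoved. Handing in.

```bash
python3 -c "
from rig import *
close_job()"
```

```text
the job is handed in; nothing more can be done
```

The loose cover was the one at about (0.566, 0.095) m. It is now pressed fully home and sits level, and I handed the job in at about 28 s of the 51 s allowed.

- **Finding it:** I pressed all four covers near the rim with the closed fingertips. Three did not give: the tip stopped at 48.8 mm under 5 to 8 N. The fourth tipped visibly by about 4 mm and levelled again when I let go.
- **Force over the range:** The last bit of that rim press read about 6 N, above the 1 to 4 N you gave for tipping. The cover did not sink from it.
- **Seating it:** I pressed the middle of that cover down to its hard stop. A firmer press of about 21 N moved it only from 42.0 to 41.9 mm. That is 6.9 mm below the firm covers, and my tip reading is about 0.3 mm high, so it agrees with the expected 41.5 mm to about 0.1 mm.
- **Last look:** The final scene picture shows the seated cover level, and the other covers, the lipstick, the bottle and the compact where they were. The gripper was touching nothing.
- **Disagreement:** The cover positions from the top and wrist cameras differed by 2 to 4 mm. I used values in between.

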